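# Turn over the washed seat-rail covers and reject the one with a broken boss

### The job

Two washed seat-rail end covers lie face up on the free-turning turntable. Lift each one off and turn it over onto the rubber mat, hollow underside up like the checked cover already lying there, so that both undersides can be seen side by side; then put the one whose screw boss has broken off into the grey reject bin and leave the good one underside up on the mat. Do not disturb the checked cover, the sprayer, the wax tin or the brush.

Things in the scene. Friction and masses are not known exactly. Their poses are not given: they have to be found in the camera images.
- cover_a_mid (a point): centre (21 mm above the rim) of one of the two covers to check: hollow shell of warm grey plastic, 104 long x 56 wide x 42 mm high, 4 mm walls, 90 g. x points along it to the nose, z from the open rim to the closed face; starts rim down. Tail (x = -52) upright; nose (x = 52) upright for 12 mm above the rim, then raked back 45 deg to the face, which is flat from x = -52 to 22.
- cover_b_mid (a point): centre of the other cover to check: same shape, size and axes. Either one may stand on either side of the turntable. A cover is top-heavy on its nose: stood on the nose, x straight down, and let go, it rolls by itself onto its face, towards the side its face looks to.
- cover_a_boss (a point): free end of the screw boss (22 mm dia) inside cover a: it stands from the inside of the closed face towards the rim, 12 mm behind the cover's middle, unseen until the cover is turned over. If whole it is 28 mm tall and its end lies 11 mm from the centre towards the rim; if broken off a 3 mm stub is left, its end 14 mm from the centre towards the face.
- cover_b_boss (a point): free end of the screw boss (22 mm dia) inside cover b: it stands from the inside of the closed face towards the rim, 12 mm behind the cover's middle, unseen until the cover is turned over. If whole it is 28 mm tall and its end lies 11 mm from the centre towards the rim; if broken off a 3 mm stub is left, its end 14 mm from the centre towards the face.
- sample_mid (a point): centre of a third, sound cover of the same shape, already checked: it lies underside up across the far end of the mat. Leave it alone.
- turntable: round bench turntable, origin at the centre of its foot on the table; the platter is 310 mm in diameter, its flat rubber top 48 mm above the table. The covers lie on it either side of the middle, about 150 mm apart.
- platter (a joint): turn of the platter about its upright axis (rad); it spins freely when pushed
- mat: dark ribbed rubber mat fixed to the table, 340 (x) x 250 (y) mm, 5 mm thick, origin at the centre of its underside. Its near end, 250 mm long, is free for the two covers.
- bin: grey open reject bin, fixed, 250 (x) x 180 (y) x 85 mm high, 4 mm walls and floor; origin at the centre of its underside.
- sprayer: white trigger spray bottle, 76 mm in diameter, 220 mm tall, standing beyond the mat; leave it.
- wax_tin: round metal tin, 90 mm in diameter, 45 mm tall, beyond the mat; leave it.
- brush: detailing brush 200 mm long, lying beyond the bin; leave it.
There are look-alikes about, which are no part of the job. Leave any purple look-alike of the part that bears cover_a_mid alone.

How it is judged:
On the way, in this order (a step that is already met when the one before it is completed fails the run):
1. one of the two covers lies turned over on the mat, underside up, let go (((angle between cover_a_mid's own z axis and vertical above 2.95 rad and x of cover_a_mid in the frame of mat between -0.165 and 0.165 m and y of cover_a_mid in the frame of mat between -0.12 and 0.12 m and z of cover_a_mid in the frame of mat between 0.02 and 0.034 m and contact force between the fingers and cover_a below 0.3 N and linear speed of cover_a below 0.03 m/s) or (angle between cover_b_mid's own z axis and vertical above 2.95 rad and x of cover_b_mid in the frame of mat between -0.165 and 0.165 m and y of cover_b_mid in the frame of mat between -0.12 and 0.12 m and z of cover_b_mid in the frame of mat between 0.02 and 0.034 m and contact force between the fingers and cover_b below 0.3 N and linear speed of cover_b below 0.03 m/s))), for 0.3 s.
2. both covers lie turned over on the mat, undersides up, let go (angle between each of cover_a_mid, cover_b_mid's own z axis and vertical above 2.95 rad and x of cover_a_mid in the frame of mat between -0.165 and 0.165 m and y of cover_a_mid in the frame of mat between -0.12 and 0.12 m and z of cover_a_mid in the frame of mat between 0.02 and 0.034 m and contact force between the fingers and cover_a below 0.3 N and linear speed of each of cover_a, cover_b below 0.03 m/s and x of cover_b_mid in the frame of mat between -0.165 and 0.165 m and y of cover_b_mid in the frame of mat between -0.12 and 0.12 m and z of cover_b_mid in the frame of mat between 0.02 and 0.034 m and contact force between the fingers and cover_b below 0.3 N), for 0.3 s.
At the end, for the whole second after the job is handed in: The cover with the whole boss lies underside up (within about 10 deg) with its centre over the mat, and the cover with the broken boss lies inside the reject bin; both let go and at rest. The checked cover and the bystanders are where they were (((z of cover_a_boss in the frame of cover_a_mid below 0 m and (angle between cover_a_mid's own z axis and vertical above 2.95 rad and x of cover_a_mid in the frame of mat between -0.165 and 0.165 m and y of cover_a_mid in the frame of mat between -0.12 and 0.12 m and z of cover_a_mid in the frame of mat between 0.02 and 0.034 m and contact force between the fingers and cover_a below 0.3 N and linear speed of cover_a below 0.03 m/s)) or (z of cover_a_boss in the frame of cover_a_mid above 0 m and x of cover_a_mid in the frame of bin between -0.115 and 0.115 m and y of cover_a_mid in the frame of bin between -0.08 and 0.08 m and z of cover_a_mid in the frame of bin between 0 and 0.065 m and linear speed of cover_a below 0.03 m/s)) and ((z of cover_b_boss in the frame of cover_b_mid below 0 m and (angle between cover_b_mid's own z axis and vertical above 2.95 rad and x of cover_b_mid in the frame of mat between -0.165 and 0.165 m and y of cover_b_mid in the frame of mat between -0.12 and 0.12 m and z of cover_b_mid in the frame of mat between 0.02 and 0.034 m and contact force between the fingers and cover_b below 0.3 N and linear speed of cover_b below 0.03 m/s)) or (z of cover_b_boss in the frame of cover_b_mid above 0 m and x of cover_b_mid in the frame of bin between -0.115 and 0.115 m and y of cover_b_mid in the frame of bin between -0.08 and 0.08 m and z of cover_b_mid in the frame of bin between 0 and 0.065 m and linear speed of cover_b below 0.03 m/s))); the robot touches nothing.
It fails at once if the checked cover is shifted by more than 25 mm or turned up (distance of sample_mid from where it was at the start of the episode above 0.025 m or angle between sample_mid's own z axis and vertical below 2.6 rad).
It fails at once if the sprayer, wax tin or brush is shifted by more than 30 mm or tipped over (distance of any of sprayer, wax_tin, brush from where it was at the start of the episode above 0.03 m or angle between any of sprayer, wax_tin's own z axis and vertical above 0.4 rad).
It also fails if it takes over 72 s, if anything falls off the work surface, if the arm or the gripper's body presses on something with over 40 N, if the wrist force passes 120 N, or if a joint passes its speed limit or range.

### The arm

A 7-joint arm with a two-finger parallel gripper is mounted at the origin on the work surface. World frame = base frame: x ahead of the robot, y to its left, z up, the work surface at z = 0. Lengths are in m, angles in rad, forces in N, time in s.
With the tool pointing down it reaches from about 0.4 to 0.9 m from the base axis. Payload 5.5 kg.
Tool frame: the origin (TCP) lies midway between the tips of the shut fingers; the grasp point (between the pads) lies 19 mm behind it; z points along the fingers, y is the line along which they close (so a half turn about z gives the same grasp; the last joint's range is limited). The gripper opens to 85 mm and grips with 20 to 120 N. Pads are 22 mm wide; open, the fingers measure 114 mm over their backs; the gripper's body (76 mm by 85 mm) begins 54 mm behind the grasp point. The pads swing forward as they close: fully open they stand 13 mm farther back than shut.
Start: joints at [0.263, 0.501, -0.427, 1.55, 0.221, 1.138, -0.21], TCP at [0.65, 0, 0.231] pointing down, gripper open.
Joint ranges: [-2.88, 2.88], [-0.31, 2.03], [-1.54, 1.56], [0.2, 2.42], [-1.41, 4.55], [0.19, 2.02], [-2.57, 2.57]. Speed limits (rad/s): [2.57, 2.57, 3.14, 3.14, 3.14, 3.14, 3.14].

### API

Orientations are given as a unit quaternion [x, y, z, w].
In Python, from plant import robot, read_camera, camera_info, job, spotter gives the robot as it stands.
- The arm moves only by the shell command python3 -m inch 'ROWS' [OPENING] [FORCE]. ROWS is JSON, a list that holds one entry, the list of rows, each a list of 6 numbers: the shift along the world's x, y, z in units of 25 mm (1.0 is 25 mm), then the turn, a rotation vector about the world's x, y, z in units of 5 degrees (1.0 is 5 degrees). In form: [[[x, y, z, ax, ay, az], ...]]. A call has 1 to 8 rows; each row is the pose to reach, as a shift and turn from the pose commanded when the call began; what a row does not reach only later rows make up. A row lasts 1/10 s, in which the tool goes at most 50 mm and 8.59 degrees, less where a joint would pass 70% of its speed; a pose out of reach is approached as far as the arm can. A call with a gripper value outside its range is refused whole. OPENING is the finger opening in mm, from 0 to 85.4, set as the call begins (- or left out, the last holds). The fingers move at their own pace and stop on an object; FORCE is the grip in N (left out, the last holds). Time passes only in rows, so rows that repeat a pose let the fingers close. It gives the time, the measured TCP pose, the force, the opening and the grip force at its end, in the units of the state.
- robot.observe(): the state, without advancing time (a new reading comes with each control period).
- read_camera(name): name is "scene" or "side" or "wrist"; returns (picture, depth): 480x640x3 uint8, red, green, blue; 480x640 float32, m along the optical axis (not along the pixel's ray), 0 where there is no reading.
- camera_info(name): a dict with "fovy" (degrees; the focal length in pixels is half the picture's height over the tangent of half this angle, whatever the lens; pixels are square), "cx", "cy" (the principal point, pixels), "position" and "attitude" of the camera in the world; the wrist camera has in their place "hand_eye" (4x4, takes a point from camera to tool coordinates, whose origin is the TCP and whose axes are the flange's). Camera axes: x right, y up, looking along -z (the intrinsics and any distortion apply to the point x, -y, -z); pixel columns grow to the right and rows downward; lengths in m; the calibration is good to about 2 mm. A picture is of the moment at which its call begins: read the wrist's pose just before it. camera_info takes no time and is no camera call.
- job.finish_job(): hands the job in; it is judged then, once.
Trained networks look in the newest picture that a camera, given by its name, has taken for a name from the list of things; names that differ only in an ending like _2 or _b are one class to them, and where a whole thing is asked for, a point or a joint stands for the part that bears it (a point fixed in the world has none). Each returns a list of dicts, best first, with "score" (0 to 1); they miss things now and then, are a little off and sometimes report something else, mostly with a low value. They report only what shows in the picture. A call takes as long as a camera call. They do not tell look-alikes from the thing itself.
- spotter.look_for(camera, query): "position" ([x, y, z] in m, in world coordinates, good to about 4 mm: the middle of the surface that is visible of it).
- spotter.outline_of(camera, query): "mask" (480x640 bool, what is visible of it).
- spotter.tip_of(camera, query): "position" ([x, y, z] in m, in world coordinates, good to about 4 mm: a listed point, or the origin of a listed thing).
The state is a dict: "t": time; "qpos": joint angles; "qvel": joint speeds; "tau": joint torques, N m; "eef_pos": TCP position; "tool_rot": TCP orientation; "wrist_force": force on the tool from outside, world axes, zero at the start; "wrist_torque": the same for the moment, N m; "opening": opening from 0.0 (shut) to 1.0 (fully open); "finger_force": force on a finger pad.
Only numpy, scipy, OpenCV 4.12 (cv2) and the standard library are available. Lean on these libraries where they do the work, as an engineer would, in place of code of your own. Each camera call takes 0.05 s, during which the arm holds its last target. There are 200 camera calls.

## Working session

There is one attempt and no reset: what is moved stays moved. The work goes in short steps, Python scripts to look and compute and a shell command to move; the robot and the scene stay as the last step left them, time stands still between calls to the robot, and variables do not carry over. Pictures are saved under pics/ and viewed, at most 10 in all, crops included, and the job is handed in when it is done.

```bash
ls; mkdir -p pics; cat > h.py <<'E'
import numpy as np,cv2
from scipy.spatial.transform import Rotation as R
from plant import robot, read_camera, camera_info, job, spotter
def cloud(name):
    st=robot.observe(); im,d=read_camera(name); ci=camera_info(name)
    f=240/np.tan(np.radians(ci['fovy'])/2); v,u=np.mgrid[:480,:640]
    P=np.dstack([(u-ci['cx'])*d/f,-(v-ci['cy'])*d/f,-d])
    if 'hand_eye' in ci:
        H=np.array(ci['hand_eye']);T=np.eye(4);T[:3,:3]=R.from_quat(st['tool_rot']).as_matrix();T[:3,3]=st['eef_pos'];M=T@H
        Rm,t=M[:3,:3],M[:3,3]
    else:
        a=np.array(ci['attitude']);Rm=R.from_quat(a).as_matrix() if a.size==4 else a.reshape(3,3);t=np.array(ci['position'])
    W=P@Rm.T+t; W[d<=0]=np.nan
    return im,W
def save(im,n): cv2.imwrite('pics/'+n,im[:,:,::-1])
E
python3 - <<'E'
from h import *
for c in ['scene','side']:
    print(c,{k:(v if not hasattr(v,'shape') else v.tolist()) for k,v in camera_info(c).items()})
    im,W=cloud(c); save(im,c+'0.png'); np.save(c+'0.npy',W)
    for q in ['cover_a_mid','sample_mid','turntable','mat','bin','sprayer','wax_tin','brush']:
        print(q,[(np.round(r['position'],3).tolist(),round(r['score'],2)) for r in spotter.tip_of(c,q)][:5])
print(camera_info('wrist'));print(robot.observe())
E
```

```text
pics
scene {'fovy': 45.734246900491364, 'cx': 316.90398353179137, 'cy': 243.35106366378926, 'position': [1.0719463938083105, 0.7681616682404222, 1.4518356892164905], 'attitude': [0.10189377455603485, 0.2600922035841105, 0.8937589091847999, 0.3509483104308696]}
cover_a_mid [([0.24, 0.43, 0.022], 0.88), ([0.549, 0.193, 0.069], 0.77), ([0.201, 0.282, 0.022], 0.77), ([0.336, 0.643, 0.018], 0.71), ([0.484, 0.576, 0.021], 0.62)]
sample_mid [([0.649, -0.126, 0.02], 0.8)]
turntable [([0.55, 0.273, -0.002], 0.79)]
mat [([0.521, -0.099, 0.004], 0.97)]
bin [([0.512, -0.376, 0.001], 0.68)]
sprayer [([0.759, 0.117, -0.002], 0.74)]
wax_tin [([0.76, -0.049, 0.001], 0.55), ([0.575, 0.34, 0.081], 0.16)]
brush [([0.733, -0.246, 0.002], 0.88)]
side {'fovy': 46.163029777488894, 'cx': 315.1845217451729, 'cy': 235.68576569435555, 'position': [-0.2618674555193434, 1.2329338590133307, 0.9938342911318735], 'attitude': [-0.13055711992901456, 0.4476210880747846, 0.8428181751065168, -0.2687893667106412]}
cover_a_mid [([0.485, 0.579, 0.023], 0.93), ([0.238, 0.434, 0.019], 0.91), ([0.34, 0.642, 0.022], 0.89), ([0
[... 846 characters left out ...]
 array([ 0.26322365,  0.50090843, -0.42699531,  1.55039207,  0.22079616,
        1.13831581, -0.21029908]), 'qvel': array([ 0.00021358, -0.00073828,  0.00156186,  0.00143109,  0.00133294,
        0.00075972, -0.00035127]), 'tau': array([ 1.67708271e-05, -5.69352400e+01, -5.80994055e+00, -2.81340176e+01,
        1.27109248e-02,  1.84583412e-03,  2.40568960e-05]), 'eef_pos': array([6.49997461e-01, 1.91318372e-05, 2.31307258e-01]), 'tool_rot': array([ 7.07107132e-01,  7.07106430e-01,  1.26633699e-05, -1.33678373e-05]), 'wrist_force': array([-0.17572382,  0.58788118, -0.61304652]), 'wrist_torque': array([-0.02010141, -0.02628315,  0.02360519]), 'finger_force': 0.0, 'opening': 1.0021231355821854}
```

View pics/scene0.png

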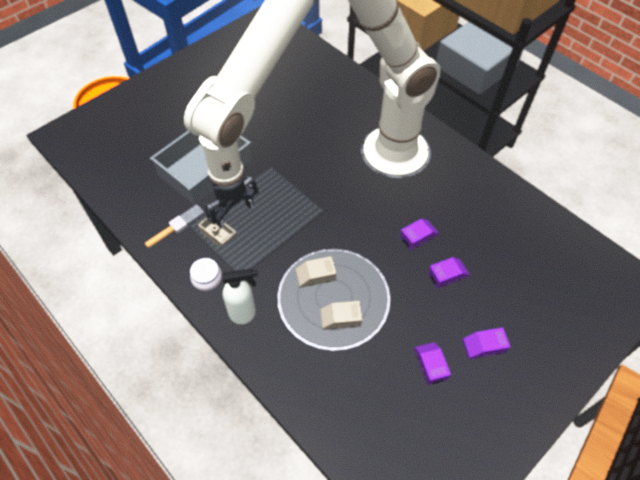

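```bash
python3 - <<'E'
from h import *
for c in ['scene','side']:
    W=np.load(c+'0.npy'); P=W.reshape(-1,3)
    for nm,lo in (('top',.086),('all',.056)):
      m=(np.hypot(P[:,0]-.55,P[:,1]-.268)<.16)&(P[:,2]>lo)&(P[:,2]<.096)
      Q=P[m]
      for s in (1,-1):
        q=Q[(Q[:,1]-.268)*s>0]
        (cx,cy),(w,h),a=cv2.minAreaRect((q[:,:2]*1000).astype(np.float32))
        print(c,nm,s,len(q),round(cx),round(cy),round(w),round(h),round(a,1),'z',np.median(q[:,2]).round(4),np.median(q,0).round(3))
E
```

```text
scene top 1 535 576 339 60 84 51.7 z 0.0901 [0.575 0.341 0.09 ]
scene top -1 447 535 195 62 84 60.2 z 0.0901 [0.533 0.196 0.09 ]
scene all 1 967 554 343 146 292 89.4 z 0.0872 [0.587 0.337 0.087]
scene all -1 859 534 197 112 265 84.9 z 0.0864 [0.546 0.196 0.086]
side top 1 346 569 343 56 83 52.1 z 0.0888 [0.568 0.345 0.089]
side top -1 284 526 199 59 81 60.6 z 0.0888 [0.526 0.2   0.089]
side all 1 601 576 338 57 104 53.2 z 0.0871 [0.557 0.352 0.087]
side all -1 591 538 191 62 109 60.4 z 0.0857 [0.517 0.207 0.086]
```

The picture shows the warm-grey covers on the platter at about (318,270) and (342,314). The look-alikes are purple ones at (419,232), (449,271), (486,342) and (433,363), plus the checked cover on the mat at (216,231). I choose the two on the platter, with noses at about -30° and -38°. Next I move above them for the close check.

```bash
python3 -m inch '[[[-2,2,2,0,0,1.6],[-4,4,4,0,0,3.2],[-4,6,4,0,0,4.8],[-4,8,4,0,0,6.4],[-4,10,4,0,0,8],[-4,10.8,4,0,0,9.6],[-4,10.8,4,0,0,11.2],[-4,10.8,4,0,0,11.2]]]' 85
cat > fit.py <<'E'
from h import *
def fit(im,W,zt,near,r=.075,cut=.012):
    """rim-down cover near point; top face rect -> centre, nose angle"""
    P=W.reshape(-1,3); d=np.hypot(P[:,0]-near[0],P[:,1]-near[1])
    T=P[(d<r)&(abs(P[:,2]-zt)<.006)]; A=P[(d<r)&(P[:,2]>zt-.028)&(P[:,2]<zt+.01)]
    (cx,cy),(w,h),a=cv2.minAreaRect((T[:,:2]*1000).astype(np.float32))
    if w<h: a+=90;
    c=np.array([cx,cy])/1000; n=np.array([np.cos(np.radians(a)),np.sin(np.radians(a))])
    s=(A[:,:2]-c)@n
    if -s.min()>s.max(): n=-n; s=-s
    mid=c+n*.015
    print('top',len(T),np.round(c,4),'size',round(w),round(h),'mid',np.round(mid,4),'nose deg',np.degrees(np.arctan2(n[1],n[0])).round(1),'s',s.min().round(3),s.max().round(3),'ztop',np.median(T[:,2]).round(4))
E
python3 - <<'E'
from fit import *
im,W=cloud('wrist'); save(im,'w1.png')
fit(im,W,.09,(.575,.34)); fit(im,W,.09,(.535,.195)); s=robot.observe(); print(s['eef_pos'],s['qpos'].round(2))
E
```

```text
t: 1.7
eef_pos: [0.5479, 0.2758, 0.3321]
tool_rot: [0.287, 0.958, 0.002, -0.001]
wrist_force: [0.7, 0.4, -0.4]
opening: 1.0
finger_force: 0.0
top 4959 [0.5749 0.3391] size 56 82 mid [0.5868 0.33  ] nose deg -37.6 s -0.041 0.062 ztop 0.0911
top 4485 [0.5328 0.1951] size 56 82 mid [0.5458 0.1876] nose deg -30.1 s -0.041 0.063 ztop 0.091
[0.5490029  0.27247591 0.33147797] [ 0.03  0.41 -0.73  1.52  0.28  1.32  0.25]
```

View pics/w1.png

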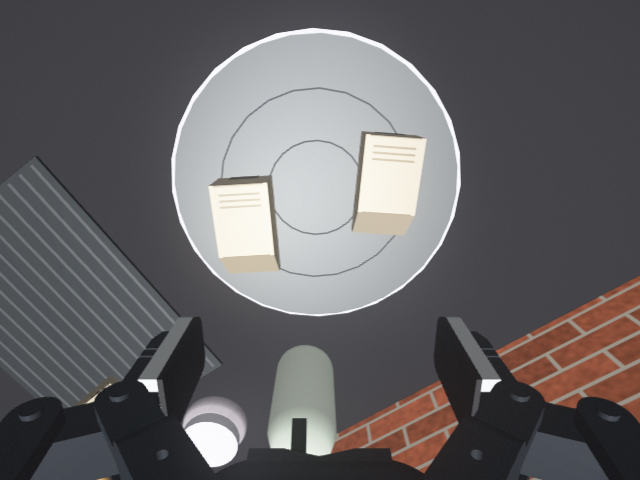

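The close view confirms two beige covers on the platter, at (245,215) and (390,180). Their raked noses point down in the picture, and neither is purple. I take the left one (Q, nearer the mat) first.

```bash
cat > go.py <<'E'
from h import *
import sys
def go(pos,h,phi):
    """TCP pos, nose heading h deg, tool tilt phi deg (tool z = sin(phi) n - cos(phi) up)"""
    s=robot.observe(); h,p=np.radians([h,phi]); n=np.array([np.cos(h),np.sin(h),0]); y=np.array([-np.sin(h),np.cos(h),0])
    z=np.sin(p)*n-np.cos(p)*np.array([0,0,1]); Rt=np.column_stack([np.cross(y,z),y,z])
    rv=(R.from_matrix(Rt)*R.from_quat(s['tool_rot']).inv()).as_rotvec(degrees=True)/5
    print('row',np.round((np.array(pos)-s['eef_pos'])/.025,2).tolist(),rv.round(2).tolist(),'| pos',s['eef_pos'].round(4),'q',s['qpos'].round(2),'op',round(s['opening'],2),'ff',round(float(s['finger_force']),1),'t',round(s['t'],1))
if __name__=='__main__': a=list(map(float,sys.argv[1:])); go(a[:3],a[3],a[4])
E
python3 go.py .488 .221 .132 -30.1 40
```

```text
row [-2.44, -2.06, -7.98] [-4.25, -6.79, 0.7] | pos [0.549  0.2725 0.3315] q [ 0.03  0.41 -0.73  1.52  0.28  1.32  0.25] op 1.0 ff 0.0 t 1.8
```

```bash
python3 -m inch '[[[-0.5,-0.4,-1.6,-0.85,-1.36,0.14],[-1,-0.8,-3.2,-1.7,-2.7,0.28],[-1.5,-1.2,-4.8,-2.55,-4.1,0.42],[-2,-1.6,-6.4,-3.4,-5.4,0.56],[-2.44,-2.06,-8,-4.25,-6.8,0.7],[-2.44,-2.06,-8,-4.25,-6.8,0.7],[-2.44,-2.06,-8,-4.25,-6.8,0.7],[-2.44,-2.06,-8,-4.25,-6.8,0.7]]]' 85
python3 go.py .488 .221 .132 -30.1 40;python3 go.py .5434 .189 .055 -30.1 40
```

```text
t: 2.55
eef_pos: [0.4892, 0.2176, 0.1312]
tool_rot: [0.246, 0.907, -0.09, 0.33]
wrist_force: [0.1, 0.6, 0.6]
opening: 0.994
finger_force: 0.0
row [-0.05, 0.14, 0.03] [0.01, 0.0, 0.05] | pos [0.4892 0.2176 0.1312] q [-0.49  0.46 -0.5   2.18  1.24  0.98 -0.87] op 0.99 ff 0.0 t 2.5
row [2.17, -1.14, -3.05] [0.01, 0.0, 0.05] | pos [0.4892 0.2176 0.1312] q [-0.49  0.46 -0.5   2.18  1.24  0.98 -0.87] op 0.99 ff 0.0 t 2.5
```

```bash
python3 -m inch '[[[0.55,-0.25,-0.75,0,0,0],[1.1,-0.5,-1.5,0,0,0],[1.65,-0.8,-2.3,0,0,0],[2.17,-1.1,-3.05,0,0,0],[2.17,-1.1,-3.05,0,0,0],[2.17,-1.1,-3.05,0,0,0]]]' 85
python3 go.py .5434 .189 .055 -30.1 40
```

```text
t: 3.15
eef_pos: [0.545, 0.1902, 0.0567]
tool_rot: [0.248, 0.906, -0.089, 0.331]
wrist_force: [-0.1, -0.5, -0.9]
opening: 0.995
finger_force: 0.0
row [-0.07, -0.05, -0.07] [-0.03, 0.04, 0.09] | pos [0.545  0.1902 0.0567] q [-0.45  0.63 -0.4   2.15  1.47  0.9  -0.99] op 0.99 ff 0.0 t 3.1
```

```bash
python3 -m inch '[[[0,0,0,0,0,0],[0,0,0,0,0,0],[0,0,0,0,0,0],[0,0,0,0,0,0],[0,0,0,0,0,0],[0,0,0,0,0,0],[0,0,0,0,0,0],[0,0,0,0,0,0]]]' 40 50
python3 -m inch '[[[0,0,0.6,0,0,0],[0,0,1.4,0,0,0],[0,0,2.4,0,0,0],[0,0,4,0,0,0],[0,0,6,0,0,0],[0,0,6,0,0,0]]]'
python3 go.py .41 -.05 .25 -60 0;  python3 - <<'E'
from h import *
im,W=cloud('side'); save(im,'s2.png')
E
```

```text
t: 3.95
eef_pos: [0.5439, 0.1916, 0.0567]
tool_rot: [0.246, 0.906, -0.088, 0.332]
wrist_force: [-0.9, -1.3, 7.8]
opening: 0.649
finger_force: 51.3
t: 4.55
eef_pos: [0.5458, 0.1943, 0.2124]
tool_rot: [0.246, 0.906, -0.084, 0.335]
wrist_force: [0.9, 1.0, -0.6]
opening: 0.653
finger_force: 51.4
row [-5.43, -9.77, 1.5] [5.69, 5.86, -5.66] | pos [0.5458 0.1943 0.2124] q [-0.36  0.32 -0.49  2.1   1.13  0.95 -0.58] op 0.65 ff 51.4 t 4.5
```

View pics/s2.png

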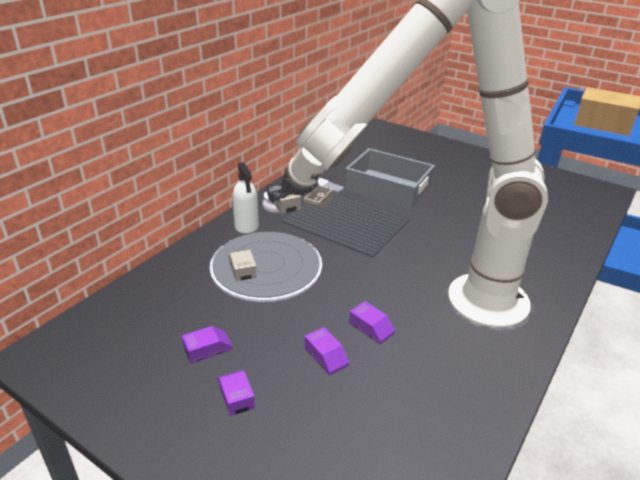

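Held at (289,203) in the side view, level and clear. Next: swing to the mat with the nose down.

```bash
python3 go.py .52 .02 .24 -75 0; python3 -m inch '[[[-0.2,-1,0.6,0.8,1,-0.7],[-0.4,-2,1,1.6,2,-1.5],[-0.6,-3.5,1,2.4,3,-2.2],[-0.8,-5,1,3.2,3.8,-3],[-1,-6.5,1,4,4.4,-4],[-1,-7,1,4.5,5,-5.5],[-1,-7,1,4.8,5.3,-6.5],[-1,-7,1,5,5.5,-7.5]]]'
python3 go.py .52 .02 .24 -75 0;python3 go.py .52 -.0385 .2 -90 -60
```

```text
row [-0.98, -6.93, 1.23] [6.5, 5.09, -8.53] | pos [0.5446 0.1931 0.2093] q [-0.36  0.33 -0.49  2.1   1.13  0.95 -0.58] op 0.65 ff 51.4 t 4.6
t: 5.4
eef_pos: [0.5174, 0.0144, 0.2285]
tool_rot: [0.558, 0.828, -0.051, 0.005]
wrist_force: [0.9, -0.5, -1.4]
opening: 0.647
finger_force: 51.4
row [0.11, 0.22, 0.46] [1.0, -0.63, -1.4] | pos [0.5174 0.0144 0.2285] q [ 0.19  0.3  -0.39  1.84  0.21  1.1   0.09] op 0.65 ff 51.4 t 5.4
row [0.11, -2.12, -1.14] [12.76, 1.62, -4.42] | pos [0.5174 0.0144 0.2285] q [ 0.19  0.3  -0.39  1.84  0.21  1.1   0.09] op 0.65 ff 51.4 t 5.4
```

```bash
python3 -m inch '[[[0,-0.3,0,1.6,0.2,-0.55],[0,-0.6,0,3.2,0.4,-1.1],[0,-0.9,0,4.8,0.6,-1.65],[0.1,-1.2,0,6.4,0.8,-2.2],[0.1,-1.5,0,8,1,-2.8],[0.1,-1.8,-0.3,9.6,1.2,-3.3],[0.1,-2,-0.7,11.2,1.4,-3.9],[0.1,-2.1,-1.1,12.76,1.6,-4.4]]]'
python3 -m inch '[[[0,0,0,0,0,0],[0,0,0,0,0,0]]]'
python3 go.py .52 -.0385 .085 -90 -60
```

```text
t: 6.2
eef_pos: [0.5205, -0.038, 0.201]
tool_rot: [0.612, 0.612, 0.357, -0.351]
wrist_force: [-0.0, -0.4, -1.6]
opening: 0.647
finger_force: 51.5
t: 6.4
eef_pos: [0.5198, -0.0358, 0.2011]
tool_rot: [0.612, 0.614, 0.355, -0.351]
wrist_force: [-0.0, 0.2, -0.7]
opening: 0.65
finger_force: 51.5
row [0.01, -0.11, -4.64] [0.01, 0.07, 0.0] | pos [ 0.5198 -0.0358  0.2011] q [ 0.85  0.72 -0.42  1.74 -0.65  1.34  0.82] op 0.65 ff 51.5 t 6.4
```

```bash
python3 -m inch '[[[0,0,-1,0,0,0],[0,0,-2,0,0,0],[0,0,-3,0,0,0],[0,0,-4,0,0,0],[0,0,-4.8,0,0,0],[0,0,-4.8,0,0,0]]]'
python3 -m inch '[[[0,0,-0.3,0,0,0],[0,0,-0.5,0,0,0],[0,0,-0.5,0,0,0]]]'
python3 - <<'E'
from h import *
im,W=cloud('side'); save(im[120:320,160:480].repeat(2,0).repeat(2,1),'s3.png')
m=(abs(W[...,0]-.52)<.045)&(abs(W[...,1]+.06)<.06)&(W[...,2]<.1)&(W[...,2]>.008)
print(m.sum(),np.nanpercentile(W[m],[1,50,99],axis=0).round(3))
E
```

```text
t: 7.0
eef_pos: [0.5212, -0.0345, 0.0835]
tool_rot: [0.61, 0.617, 0.355, -0.349]
wrist_force: [0.2, 0.3, -0.8]
opening: 0.649
finger_force: 51.5
t: 7.3
eef_pos: [0.5212, -0.0364, 0.0707]
tool_rot: [0.611, 0.615, 0.356, -0.349]
wrist_force: [-0.8, 0.3, -1.2]
opening: 0.651
finger_force: 51.5
652 [[ 0.476 -0.105  0.011]
 [ 0.519 -0.044  0.06 ]
 [ 0.549 -0.018  0.099]]
```

View pics/s3.png

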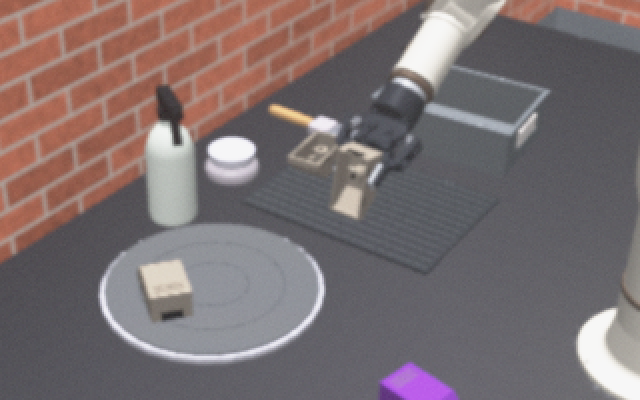

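The cover hangs nose down over the mat at (350,205), with its hollow side towards +y. I lower it gently to contact.

```bash
for i in 1; do python3 -m inch '[[[0,0,-0.2,0,0,0],[0,0,-0.3,0,0,0],[0,0,-0.3,0,0,0]]]'; python3 -m inch '[[[0,0,-0.15,0,0,0],[0,0,-0.15,0,0,0]]]';python3 -m inch '[[[0,0,-0.1,0,0,0],[0,0,-0.1,0,0,0]]]'; done
```

```text
t: 7.65
eef_pos: [0.5205, -0.0366, 0.0622]
tool_rot: [0.611, 0.614, 0.356, -0.35]
wrist_force: [0.7, -0.2, -1.3]
opening: 0.652
finger_force: 51.5
t: 7.85
eef_pos: [0.5208, -0.0365, 0.0585]
tool_rot: [0.611, 0.614, 0.356, -0.35]
wrist_force: [0.2, -0.5, -1.5]
opening: 0.65
finger_force: 51.7
t: 8.05
eef_pos: [0.5209, -0.0366, 0.0582]
tool_rot: [0.611, 0.614, 0.357, -0.35]
wrist_force: [-2.1, -4.3, 9.2]
opening: 0.645
finger_force: 52.6
```

Contact. Now open, then retreat along the approach direction so the cover rolls onto its face.

```bash
python3 -m inch '[[[0,0,0,0,0,0],[0,0,0,0,0,0],[0,0,0,0,0,0],[0,0,0,0,0,0],[0,-0.2,0.15,0,0,0],[0,-0.5,0.35,0,0,0]]]' 85
python3 -m inch '[[[0,-0.4,0.25,0,0,0],[0,-0.8,0.5,0,0,0],[0,-1.2,0.9,0,0,0],[0,-1.6,1.3,0,0,0],[0,-2,1.7,0,0,0],[0,-2.4,2.2,0,0,0],[0,-2.8,3,0,0,0],[0,-2.8,3.5,0,0,0]]]'
python3 - <<'E'
from h import *
for c in('side','scene'):
  im,W=cloud(c)
  if c=='side':save(im[120:320,160:480].repeat(2,0).repeat(2,1),'s4.png')
  m=(abs(W[...,0]-.52)<.065)&(abs(W[...,1]+.1)<.1)&(W[...,2]<.1)&(W[...,2]>.015)
  print(m.sum(),np.nanpercentile(W[m],[1,50,99],axis=0).round(3))
E
```

```text
t: 8.65
eef_pos: [0.5205, -0.0488, 0.0654]
tool_rot: [0.611, 0.614, 0.356, -0.35]
wrist_force: [0.0, -0.2, -0.4]
opening: 0.995
finger_force: 0.0
t: 9.45
eef_pos: [0.5213, -0.1212, 0.154]
tool_rot: [0.612, 0.614, 0.356, -0.348]
wrist_force: [-0.1, -0.2, -0.4]
opening: 0.999
finger_force: 0.0
430 [[ 0.499 -0.145  0.015]
 [ 0.535 -0.096  0.036]
 [ 0.567 -0.034  0.049]]
524 [[ 0.502 -0.144  0.015]
 [ 0.538 -0.097  0.037]
 [ 0.571 -0.036  0.053]]
```

View pics/s4.png

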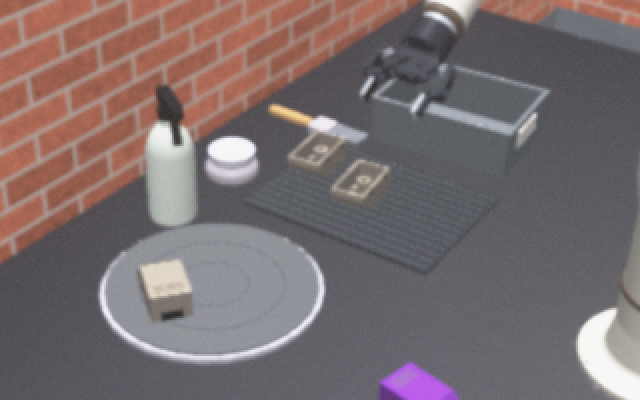

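The first cover rolled onto its face at (360,180), underside up, with its centre near (0.536,-0.09). Now the second one.

```bash
python3 go.py .52 -.05 .30 -75 0; python3 -m inch '[[[0,0,1.5,-1.6,-0.2,0.5],[0,0.4,3,-3.2,-0.4,1],[0,0.8,4.5,-4.8,-0.6,1.5],[0,1.2,5.5,-6.4,-0.8,2],[0,1.8,6,-8,-1,2.5],[0,2.4,6,-9.6,-1.2,3],[0,2.8,6,-11.2,-1.3,3.2],[0,2.85,6,-11.7,-1.4,3.2]]]'
python3 go.py .54 .25 .31 -38 0
```

```text
row [-0.07, 2.78, 5.82] [-11.9, -1.42, 2.65] | pos [ 0.5218 -0.1195  0.1546] q [ 0.9   0.85 -0.35  1.61 -0.57  1.41  0.88] op 0.99 ff 0.0 t 9.6
t: 10.35
eef_pos: [0.5207, -0.0408, 0.3036]
tool_rot: [0.589, 0.808, -0.003, -0.013]
wrist_force: [0.2, 1.4, -0.1]
opening: 0.991
finger_force: 0.0
row [0.77, 11.63, 0.26] [-0.03, -0.32, 6.85] | pos [ 0.5207 -0.0408  0.3036] q [ 0.37  0.21 -0.39  1.76  0.07  1.21  0.27] op 0.99 ff 0.0 t 10.3
```

```bash
python3 -m inch '[[[0.1,1.6,0.3,0,-0.3,1],[0.2,3.2,0.3,0,-0.3,2],[0.3,5,0.3,0,-0.3,3],[0.4,6.8,0.3,0,-0.3,4],[0.5,8.6,0.3,0,-0.3,5],[0.7,10.4,0.3,0,-0.3,6],[0.77,11.6,0.3,0,-0.3,6.85],[0.77,11.6,0.3,0,-0.3,6.85]]]'
python3 -m inch '[[[0,0,0,0,0,0]]]'
python3 - <<'E'
from fit import *
im,W=cloud('wrist'); save(im,'w5.png')
P=W.reshape(-1,3); m=(np.hypot(P[:,0]-.55,P[:,1]-.268)<.16)&(abs(P[:,2]-.091)<.006); c=np.median(P[m],0); print(c)
fit(im,W,.091,c)
E
```

```text
t: 11.15
eef_pos: [0.5372, 0.2491, 0.3092]
tool_rot: [0.326, 0.946, 0.001, -0.005]
wrist_force: [-0.7, -0.3, 0.0]
opening: 0.994
finger_force: 0.0
t: 11.25
eef_pos: [0.5388, 0.2433, 0.3089]
tool_rot: [0.33, 0.944, -0.001, -0.004]
wrist_force: [0.0, -0.0, -0.2]
opening: 0.998
finger_force: 0.0
[0.57158448 0.34053782 0.09103478]
top 5817 [0.5747 0.3391] size 57 82 mid [0.5865 0.33  ] nose deg -37.7 s -0.041 0.062 ztop 0.091
```

```bash
python3 go.py .534 .371 .132 -37.7 40; python3 -m inch '[[[0,1,-0.6,-0.9,-1.2,0],[0,2,-1.5,-1.9,-2.5,0],[0,3,-2.5,-2.8,-3.7,0],[-0.1,4,-4,-3.8,-5,0],[-0.2,5,-5.5,-4.8,-6.3,0],[-0.2,5,-7,-4.8,-6.3,0],[-0.2,5,-7.1,-4.8,-6.3,0],[-0.2,5,-7.1,-4.8,-6.3,0]]]'
python3 go.py .534 .371 .132 -37.7 40;python3 go.py .5845 .3317 .055 -37.7 40
```

```text
row [-0.22, 5.17, -7.08] [-4.96, -6.38, 0.2] | pos [0.5394 0.2418 0.3091] q [ 0.    0.36 -0.61  1.6   0.21  1.25  0.26] op 1.0 ff 0.0 t 11.3
t: 12.1
eef_pos: [0.5358, 0.3649, 0.1322]
tool_rot: [0.313, 0.888, -0.106, 0.319]
wrist_force: [0.4, 0.0, 0.9]
opening: 0.992
finger_force: 0.0
row [-0.07, 0.24, -0.01] [-0.18, -0.03, 0.17] | pos [0.5358 0.3649 0.1322] q [-0.7   0.67 -0.4   1.76  1.04  1.17 -0.78] op 0.99 ff 0.0 t 12.1
row [1.95, -1.33, -3.09] [-0.18, -0.03, 0.17] | pos [0.5358 0.3649 0.1322] q [-0.7   0.67 -0.4   1.76  1.04  1.17 -0.78] op 0.99 ff 0.0 t 12.1
```

```bash
python3 -m inch '[[[0,0.1,0,-0.18,0,0.17],[0.5,-0.2,-0.75,-0.18,0,0.17],[1,-0.55,-1.5,-0.18,0,0.17],[1.5,-0.9,-2.3,-0.18,0,0.17],[1.95,-1.25,-3.05,-0.18,0,0.17],[1.95,-1.25,-3.05,-0.18,0,0.17],[1.95,-1.25,-3.05,-0.18,0,0.17]]]' 85
python3 go.py .5845 .3317 .055 -37.7 40
```

```text
t: 12.8
eef_pos: [0.5847, 0.3354, 0.0574]
tool_rot: [0.304, 0.89, -0.109, 0.322]
wrist_force: [-0.6, 0.1, 0.4]
opening: 0.995
finger_force: 0.0
row [-0.01, -0.15, -0.1] [-0.05, -0.02, -0.0] | pos [0.5847 0.3354 0.0574] q [-0.66  0.78 -0.34  1.75  1.16  1.06 -0.83] op 1.0 ff 0.0 t 12.8
```

```bash
python3 -m inch '[[[0,-0.1,0,0,0,0],[0,-0.1,0,0,0,0],[0,-0.1,0,0,0,0],[0,-0.1,0,0,0,0],[0,-0.1,0,0,0,0],[0,-0.1,0,0,0,0],[0,-0.1,0,0,0,0],[0,-0.1,0,0,0,0]]]' 40 50
python3 -m inch '[[[0,0,0.6,0,0,0],[0,0,1.4,0,0,0],[0,0,2.4,0,0,0],[0,0,4,0,0,0],[0,0,6,0,0,0],[0,0,7,0,0,0],[0,0,7,0,0,0]]]'
python3 go.py .46 .05 .24 -75 0
```

```text
t: 13.6
eef_pos: [0.5838, 0.3348, 0.0576]
tool_rot: [0.303, 0.89, -0.108, 0.323]
wrist_force: [-1.9, 0.8, 6.2]
opening: 0.649
finger_force: 53.2
t: 14.3
eef_pos: [0.5853, 0.3355, 0.2376]
tool_rot: [0.304, 0.889, -0.105, 0.324]
wrist_force: [0.1, -0.1, -0.9]
opening: 0.651
finger_force: 52.8
row [-5.01, -11.42, 0.1] [6.68, 4.6, -7.14] | pos [0.5853 0.3355 0.2376] q [-0.6   0.53 -0.41  1.7   0.98  1.22 -0.55] op 0.65 ff 52.8 t 14.3
```

```bash
python3 -m inch '[[[-0.7,-1.4,0.2,0.8,0.6,-0.9],[-1.4,-2.8,0.3,1.6,1.2,-1.8],[-2.1,-4.4,0.3,2.4,1.8,-2.7],[-2.8,-6,0.3,3.3,2.4,-3.6],[-3.5,-7.6,0.3,4.2,3,-4.5],[-4.2,-9.2,0.3,5,3.6,-5.4],[-4.8,-10.8,0.3,5.8,4.2,-6.3],[-5,-11.4,0.3,6.7,4.6,-7.1]]]'
python3 -m inch '[[[0,0,0,0,0,0]]]'
python3 go.py .405 -.0385 .2 -90 -60
```

```text
t: 15.1
eef_pos: [0.4568, 0.0445, 0.2386]
tool_rot: [0.608, 0.794, -0.001, -0.004]
wrist_force: [0.5, -0.3, -0.6]
opening: 0.645
finger_force: 52.9
t: 15.2
eef_pos: [0.4581, 0.0425, 0.2383]
tool_rot: [0.61, 0.792, -0.002, -0.004]
wrist_force: [-0.7, -0.4, -0.6]
opening: 0.647
finger_force: 52.9
row [-2.12, -3.24, -1.53] [11.9, 1.47, -2.73] | pos [0.4581 0.0425 0.2383] q [ 0.16  0.14 -0.33  2.    0.05  1.02  0.06] op 0.65 ff 52.9 t 15.2
```

```bash
python3 -m inch '[[[-0.3,-0.4,0,1.5,0.2,-0.35],[-0.6,-0.8,0,3,0.4,-0.7],[-0.9,-1.2,0,4.5,0.6,-1.05],[-1.2,-1.6,0,6,0.75,-1.4],[-1.5,-2,-0.2,7.5,0.9,-1.7],[-1.8,-2.5,-0.6,9,1.1,-2.1],[-2,-3,-1,10.5,1.3,-2.4],[-2.1,-3.25,-1.5,11.9,1.5,-2.7]]]'
python3 -m inch '[[[0,0,0,0,0,0],[0,0,0,0,0,0]]]'
python3 go.py .405 -.0385 .075 -90 -60
```

```text
t: 16.0
eef_pos: [0.4063, -0.034, 0.2007]
tool_rot: [0.608, 0.616, 0.357, -0.352]
wrist_force: [0.8, -0.3, -0.3]
opening: 0.652
finger_force: 53.0
t: 16.2
eef_pos: [0.4057, -0.0317, 0.2003]
tool_rot: [0.608, 0.616, 0.355, -0.353]
wrist_force: [-0.5, -0.3, -0.4]
opening: 0.65
finger_force: 53.0
row [-0.03, -0.27, -5.01] [-0.02, 0.08, -0.1] | pos [ 0.4057 -0.0317  0.2003] q [ 0.78  0.58 -0.16  1.98 -0.71  1.4   1.07] op 0.65 ff 53.0 t 16.2
```

```bash
python3 -m inch '[[[0,-0.2,-1,0,0,0],[0,-0.2,-2,0,0,0],[0,-0.2,-3,0,0,0],[0,-0.2,-4,0,0,0],[0,-0.2,-5,0,0,0],[0,-0.2,-5,0,0,0]]]'
python3 -m inch '[[[0,0,-0.25,0,0,0],[0,0,-0.5,0,0,0],[0,0,-0.5,0,0,0]]]'
python3 -m inch '[[[0,0,-0.15,0,0,0],[0,0,-0.15,0,0,0]]]'
```

```text
t: 16.8
eef_pos: [0.4069, -0.0362, 0.077]
tool_rot: [0.607, 0.619, 0.354, -0.351]
wrist_force: [-1.3, 0.5, 0.1]
opening: 0.652
finger_force: 53.0
t: 17.1
eef_pos: [0.4067, -0.0378, 0.0644]
tool_rot: [0.608, 0.617, 0.355, -0.351]
wrist_force: [-0.2, 0.3, 0.0]
opening: 0.651
finger_force: 53.0
t: 17.3
eef_pos: [0.4063, -0.0379, 0.0601]
tool_rot: [0.608, 0.617, 0.355, -0.351]
wrist_force: [0.8, -0.6, -1.0]
opening: 0.647
finger_force: 53.0
```

```bash
python3 -m inch '[[[0,0,-0.08,0,0,0],[0,0,-0.12,0,0,0],[0,0,-0.12,0,0,0]]]'
python3 -m inch '[[[0,0,0,0,0,0],[0,0,0,0,0,0],[0,0,0,0,0,0],[0,0,0,0,0,0],[0,-0.2,0.15,0,0,0],[0,-0.5,0.35,0,0,0]]]' 85
python3 -m inch '[[[0,-0.4,0.25,0,0,0],[0,-0.8,0.5,0,0,0],[0,-1.2,0.9,0,0,0],[0,-1.6,1.3,0,0,0],[0,-2,1.7,0,0,0],[0,-2.4,2.2,0,0,0],[0,-2.8,3,0,0,0],[0,-2.8,3.5,0,0,0]]]'
python3 go.py .46 -.13 .30 -90 0
```

```text
t: 17.6
eef_pos: [0.4064, -0.0379, 0.0583]
tool_rot: [0.608, 0.616, 0.356, -0.352]
wrist_force: [-0.6, -3.5, 8.1]
opening: 0.654
finger_force: 54.0
t: 18.2
eef_pos: [0.4059, -0.0501, 0.0661]
tool_rot: [0.608, 0.617, 0.355, -0.352]
wrist_force: [-0.1, -0.2, -0.1]
opening: 0.997
finger_force: 0.0
t: 19.0
eef_pos: [0.4067, -0.1223, 0.1546]
tool_rot: [0.609, 0.617, 0.355, -0.35]
wrist_force: [0.4, -0.5, -0.1]
opening: 0.993
finger_force: 0.0
row [2.13, -0.31, 5.82] [-11.97, 0.08, -0.13] | pos [ 0.4067 -0.1223  0.1546] q [ 0.84  0.72 -0.09  1.83 -0.63  1.46  1.13] op 0.99 ff 0.0 t 19.0
```

```bash
python3 -m inch '[[[0.3,0.5,1.5,-1.6,0,0],[0.6,1,3,-3.2,0,0],[0.9,1.5,4,-4.8,0,0],[1.2,2,5,-6.4,0,0],[1.6,2.6,5.8,-8,0,0],[2.1,3.2,5.8,-9.6,0,0],[2.1,3.8,5.8,-11.2,0,0],[2.1,4.1,5.8,-12,0,0]]]'
python3 -m inch '[[[0,0,0,0,0,0]]]'
python3 - <<'E'
from h import *
im,W=cloud('wrist'); save(im,'w6.png'); np.save('w6.npy',W)
m=(W[...,2]>.038)&(W[...,2]<.056)&(W[...,0]>.33)&(W[...,0]<.72)&(abs(W[...,1]+.1)<.13)
n,l,st,c=cv2.connectedComponentsWithStats(m.astype(np.uint8))
for i in range(1,n):
    if st[i,4]<300: continue
    q=W[l==i]; r=cv2.minAreaRect((q[:,:2]*1000).astype(np.float32)); z=np.median(q[:,2])
    # inside depth near axis
    box=cv2.boxPoints(r)/1000
    print(st[i].tolist(),np.round(r[0]),np.round(r[1]),round(r[2],1),'z',z.round(4))
for q in ('cover_a_boss','cover_b_boss'):
    print([(np.round(r['position'],3).tolist(),round(r['score'],2)) for r in spotter.tip_of('wrist',q)])
E
```

```text
t: 19.8
eef_pos: [0.4589, -0.0134, 0.3003]
tool_rot: [0.7, 0.714, -0.001, 0.003]
wrist_force: [-0.2, -0.3, -0.7]
opening: 1.0
finger_force: 0.0
t: 19.9
eef_pos: [0.4583, -0.0128, 0.2992]
tool_rot: [0.699, 0.715, -0.0, 0.0]
wrist_force: [-0.2, -0.4, -0.3]
opening: 0.999
finger_force: 0.0
[362, 211, 60, 100, 1615] [536. -91.] [ 56. 105.] 7.5 z 0.0475
[249, 212, 60, 99, 1476] [415. -95.] [105.  56.] 85.7 z 0.0477
[464, 250, 59, 92, 1718] [ 648. -131.] [ 57. 106.] 6.9 z 0.0469
[([0.534, -0.101, 0.036], 0.56), ([0.648, -0.127, 0.024], 0.26)]
[([0.416, -0.104, 0.014], 0.77)]
```

View pics/w6.png

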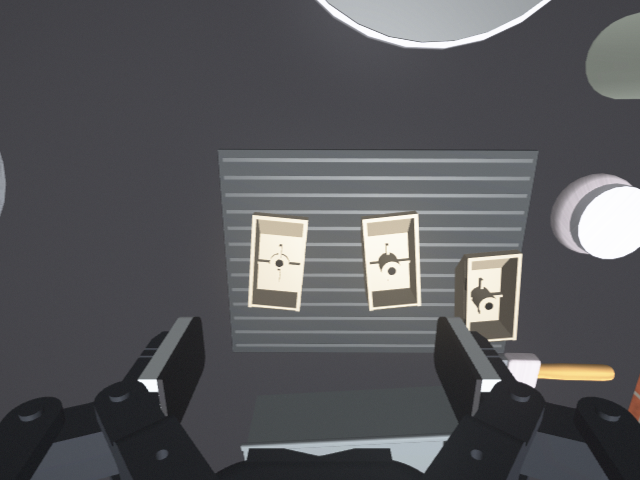

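The view shows the left cover at (279,263) with only a flat stub. The middle one at (390,263) has a standing boss, as has the sample at (488,300). So the near one at (0.415,-0.095) goes to the bin.

```bash
python3 -c "
import numpy as np; W=np.load('w6.npy')
for u,v in((279,263),(390,268),(488,305)): print(np.nanmedian(W[v-12:v+13,u-8:u+9,2]).round(4),np.nanpercentile(W[v-12:v+13,u-8:u+9,2],95).round(4))"
python3 go.py .415 -.095 .10 -94.3 0
python3 -m inch '[[[-0.4,-0.8,-1.6,0,0,-0.4],[-0.9,-1.6,-3.2,0,0,-0.9],[-1.3,-2.4,-4.8,0,0,-0.9],[-1.7,-3.2,-6.4,0,0,-0.9],[-1.7,-3.3,-8,0,0,-0.9],[-1.7,-3.3,-8,0,0,-0.9],[-1.7,-3.3,-8,0,0,-0.9]]]' 85
python3 go.py .415 -.095 .010 -94.3 0
```

```text
0.0128 0.0169
0.0375 0.0394
0.0375 0.0392
row [-1.73, -3.05, -7.93] [-0.01, -0.03, -0.99] | pos [ 0.4582 -0.0187  0.2981] q [ 0.22  0.07 -0.25  1.93  0.02  1.15 -0.02] op 0.99 ff 0.0 t 20.1
t: 20.75
eef_pos: [0.4155, -0.1013, 0.0982]
tool_rot: [0.731, 0.682, -0.001, -0.002]
wrist_force: [0.2, 0.7, 0.7]
opening: 0.998
finger_force: 0.0
row [-0.02, 0.25, -3.53] [-0.01, -0.05, -0.07] | pos [ 0.4155 -0.1013  0.0982] q [ 0.32  0.29 -0.16  2.2   0.08  0.66  0.04] op 1.0 ff 0.0 t 20.8
```

```bash
python3 -m inch '[[[0,0.1,-1,0,0,0],[0,0.2,-2,0,0,0],[0,0.2,-3,0,0,0],[0,0.2,-3.45,0,0,0],[0,0.2,-3.45,0,0,0]]]' 85
python3 -m inch '[[[0,0,0,0,0,0],[0,0,0,0,0,0],[0,0,0,0,0,0],[0,0,0,0,0,0],[0,0,0,0,0,0],[0,0,0,0,0,0],[0,0,0,0,0,0],[0,0,0,0,0,0]]]' 40 50
python3 -m inch '[[[0,0,1,0,0,0],[0,0,2,0,0,0],[0,0,4,0,0,0],[0,0,6,0,0,0],[0,0,8,0,0,0],[0,0,8,0,0,0]]]'
python3 go.py .50 -.376 .20 -94.3 0
```

```text
t: 21.25
eef_pos: [0.4169, -0.0953, 0.0125]
tool_rot: [0.73, 0.683, -0.001, -0.0]
wrist_force: [-0.1, 0.7, -0.2]
opening: 0.997
finger_force: 0.0
t: 22.05
eef_pos: [0.4175, -0.0955, 0.0136]
tool_rot: [0.73, 0.683, 0.0, 0.001]
wrist_force: [-0.9, 0.6, 7.5]
opening: 0.643
finger_force: 52.3
t: 22.65
eef_pos: [0.4211, -0.0962, 0.2197]
tool_rot: [0.73, 0.683, 0.003, 0.006]
wrist_force: [1.4, -0.1, -0.3]
opening: 0.647
finger_force: 53.7
row [3.16, -11.19, -0.79] [0.04, 0.15, -0.1] | pos [ 0.4211 -0.0962  0.2197] q [ 0.34  0.09 -0.19  2.1   0.02  0.94  0.07] op 0.65 ff 53.7 t 22.6
```

```bash
python3 -m inch '[[[0.4,-1.5,0,0,0,0],[0.9,-3,0,0,0,0],[1.4,-4.7,0,0,0,0],[2,-6.4,0,0,0,0],[2.5,-8,0,0,0,0],[3,-9.6,0,0,0,0],[3.5,-11.2,0,0,0,0],[3.5,-11.2,0,0,0,0]]]'
python3 -m inch '[[[0,0,0,0,0,0]]]'; python3 go.py .512 -.376 .024 -94.3 0
python3 - <<'E'
from h import *
im,W=cloud('scene')
m=(abs(W[...,2]-.085)<.006)&(abs(W[...,0]-.51)<.16)&(W[...,1]<-.26)&(W[...,1]>-.49)
print(np.percentile(W[m],[2,98],axis=0).round(3))
E
```

```text
t: 23.45
eef_pos: [0.5026, -0.382, 0.2117]
tool_rot: [0.732, 0.681, -0.002, 0.001]
wrist_force: [-0.8, 0.1, -1.3]
opening: 0.644
finger_force: 53.6
t: 23.55
eef_pos: [0.5029, -0.376, 0.2115]
tool_rot: [0.731, 0.683, -0.001, -0.001]
wrist_force: [0.0, -0.1, 0.2]
opening: 0.65
finger_force: 53.6
row [0.36, -0.0, -7.5] [-0.01, -0.03, -0.08] | pos [ 0.5029 -0.376   0.2115] q [ 0.62  0.45 -0.03  1.64  0.01  1.06  0.52] op 0.65 ff 53.6 t 23.6
[[ 0.383 -0.472  0.079]
 [ 0.646 -0.277  0.09 ]]
```

```bash
python3 -m inch '[[[0.3,0,-1,0,0,0],[0.3,0,-2.5,0,0,0],[0.3,0,-4,0,0,0],[0.3,0,-5.5,0,0,0],[0.3,0,-6.7,0,0,0],[0.3,0,-7.4,0,0,0],[0.3,0,-7.4,0,0,0]]]'
python3 -m inch '[[[0,0,0,0,0,0],[0,0,0,0,0,0],[0,0,0,0,0,0],[0,0,0,0,0,0],[0,0,0,0,0,0],[0,0,0,0,0,0]]]' 85
python3 -m inch '[[[0,0,1,0,0,0],[0,0,2.5,0,0,0],[0,0,4.5,0,0,0],[0,0,6.5,0,0,0],[0,0,8.5,0,0,0],[0,1.5,10,0,0,0],[0,1.5,10,0,0,0],[0,1.5,10,0,0,0]]]'
python3 - <<'E'
from h import *
im,W=cloud('wrist'); save(im,'w7.png')
for q in ('cover_a_mid','sample_mid'):
  for c in ('wrist','scene'):
    if c=='scene': read_camera(c)
    print(c,q,[(np.round(r['position'],3).tolist(),round(r['score'],2)) for r in spotter.tip_of(c,q)])
E
```

```text
t: 24.3
eef_pos: [0.5097, -0.3726, 0.0248]
tool_rot: [0.729, 0.684, -0.001, -0.003]
wrist_force: [0.1, -0.1, -0.8]
opening: 0.648
finger_force: 53.6
t: 24.9
eef_pos: [0.5114, -0.3754, 0.0274]
tool_rot: [0.73, 0.683, -0.001, -0.0]
wrist_force: [0.2, 0.2, 0.2]
opening: 0.995
finger_force: 0.0
t: 25.7
eef_pos: [0.5122, -0.3368, 0.2785]
tool_rot: [0.729, 0.684, -0.0, 0.001]
wrist_force: [-0.0, -0.9, -0.9]
opening: 0.996
finger_force: 0.0
wrist cover_a_mid []
scene cover_a_mid [([0.483, 0.572, 0.021], 0.94), ([0.338, 0.643, 0.02], 0.93), ([0.199, 0.282, 0.02], 0.91), ([0.242, 0.431, 0.021], 0.77), ([0.513, -0.376, 0.023], 0.74), ([0.54, -0.088, 0.028], 0.71)]
wrist sample_mid []
scene sample_mid [([0.651, -0.129, 0.022], 0.94)]
```

View pics/w7.png

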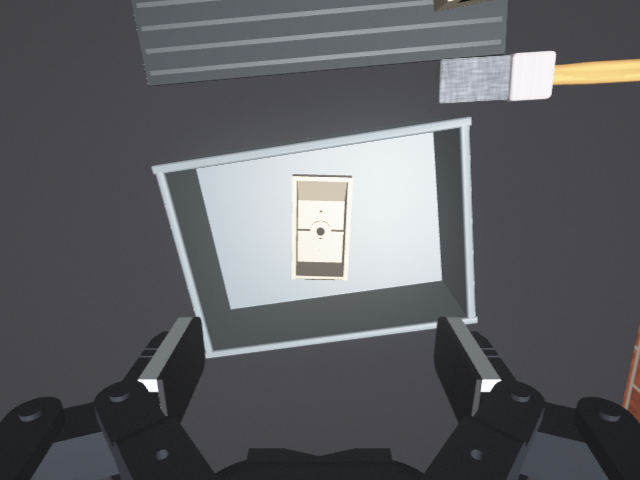

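The broken cover lies flat in the bin at (321,228). The good one is still on the mat at (0.54,-0.09), and the sample hasn't moved.

```bash
python3 -c "
from plant import job; print(job.finish_job())"
```

```text
the job is handed in; nothing more can be done
None
```

I turned both covers over on the mat, put the one with the broken boss in the reject bin, left the good one underside up on the mat, and handed the job in at about 26 s; no verdict came back.

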